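Clamp the lunch container's lid down evenly and close its vent

ROBOT

A 6-joint arm with a two-finger parallel gripper is mounted at the origin on the work surface. World frame = base frame: x ahead of the robot, y to its left, z up, the work surface at z = 0. Lengths are in m, angles in rad, forces in N, time in s.
With the tool pointing down it reaches from about 0.3 to 0.875 m from the base axis. Payload 6.4 kg.
Tool frame: the origin (TCP) lies on the centre line of the jaws, within the pads' length; the fingertips stand 14 mm ahead of it and the grasp point (between the pads) lies 5 mm behind it (tcp_to_tips is the distance from the TCP to the fingertips, in m); z points along the fingers, y is the line along which they close (so a half turn about z gives the same grasp; the last joint's range is limited). The gripper opens to 85 mm and grips with 20 to 120 N. Pads are 22 mm wide; open, the fingers measure 114 mm over their backs; the gripper's body (76 mm by 85 mm) begins 54 mm behind the grasp point. The pads swing forward as they close: fully open they stand 13 mm farther back than shut.
Start: joints at [0.996, 0.181, 1.607, -0, 1.354, -0.206], TCP at [0.207, 0.536, 0.245] pointing down, gripper open.
Joint ranges: [-2.99, 2.99], [-0.89, 2.07], [0.3, 2.58], [-1.14, 4.28], [0, 2.63], [-3.12, 3.12]. Speed limits (rad/s): [2.57, 2.57, 3.01, 3.14, 3.14, 3.14].

INTERFACE

Orientations are given as a 3x3 rotation matrix whose columns are the frame's x, y, z axes.
In Python, from bench import goto, line_to, move_j, release, clamp, sleep, solve_ik, observe, grab_frame, camera_model, Unreachable, sign_off, find_in, landmark_of, tcp_to_tips gives the robot as it stands. The module is installed in compiled form; this text tells all that it offers. Calls block until the motion is done:
- goto(position, orientation): joint-space move of the TCP to a pose.
- line_to(position, v=0.15, rotation=None): straight line of the TCP; rotation=None keeps the orientation; v is the mean speed in m/s.
- move_j(angles): joint-space move.
- release() and clamp(strength=None): open the fingers fully, or close them until they stop; strength is the grip in N (None keeps the last).
- sleep(seconds).
- solve_ik(position, orientation): joint angles nearest the present ones, or None.
- observe(): the state.
- grab_frame(name): name is "scene" or "top"; returns the picture (480x640x3 uint8, red, green, blue); there is no depth.
- camera_model(name): a dict with "fx", "fy", "cx", "cy" (pixels), "k1" (the pictures are not rectified: a ray, as slopes to the right and down, at radius r is drawn at 1 + k1 r^2 times it, then the intrinsics apply), "rvec" (rotation vector, rad) and "tvec" (3), from world to camera coordinates, as OpenCV has them. Camera axes: x right, y down, z forward; pixel columns grow to the right and rows downward; lengths in m; the calibration is good to about 2 mm. A picture is of the moment at which its call begins. camera_model takes no time and is no camera call.
A pose or a line that the arm cannot do raises Unreachable and nothing moves.
- sign_off(): hands the job in; it is judged then, once.
Trained networks look in the newest picture that a camera, given by its name, has taken for a name from the list of things; names that differ only in an ending like _2 or _b are one class to them, and where a whole thing is asked for, a point or a joint stands for the part that bears it (a point fixed in the world has none). Each returns a list of dicts, best first, with "confidence" (0 to 1); they miss things now and then, are a little off and sometimes report something else, mostly with a low value. They report only what shows in the picture. A call takes as long as a camera call. They do not tell look-alikes from the thing itself.
- find_in(label, camera): "at" ([column, row] in pixels, amid what is visible of it).
- landmark_of(label, camera): "at" ([column, row] in pixels: a listed point, or the origin of a listed thing).
The state is a dict: "clock": time; "qpos": joint angles; "qd": joint speeds; "joint_torque": joint torques, N m; "ee_pos": TCP position; "tcp_rot": TCP orientation; "wrist_force": force on the tool from outside, world axes, zero at the start; "wrist_torque": the same for the moment, N m; "gripper_width": finger opening in m; "gripper_force": force on a finger pad.
Only numpy, scipy, OpenCV 4.12 (cv2) and the standard library are available. Lean on these libraries where they do the work, as an engineer would, in place of code of your own. Each camera call takes 0.05 s, during which the arm holds its last target. There are 200 camera calls.

TASK

Clamp the aluminium lunch container's lid down level on its seal: with the gripper push the four corner clamps down crosswise, first one diagonal pair and then the other, each only part of the way (about 5 mm); then go round crosswise again, pressing each gently until you feel the lid come home hard under it and the clamp is firmly tight (about 18 N, never more than 25 N), without letting the lid tip more than 3.5 degrees. When all four are tight, push the white vent cap in the middle of the lid fully down, and leave the snack box, spoon and fork alone.

Things in the scene. Friction and masses are not known exactly. Their poses are not given: they have to be found in the camera images.
- container: aluminium container, 160 x 121 mm, walls 50 mm high, standing fixed on the slab on a 170 x 131 mm rubber base; origin at the centre of its underside, z up, x along its long side. The four clamps stand over its corners, 62 mm (x) and 44 mm (y) from its centre, carried by steel columns and forked arms up to 83 mm high
- lid: loose flat aluminium lid 146 x 110 x 6 mm under the clamps' feet, on four springy corners of a silicone seal (about 0.3 N per mm each), boxed in sideways; origin at the centre of its underside, z up, at the start 62 mm above the container's underside. It comes home on a hard seat 4.5 to 8 mm further down: how far can only be felt. It tips if one corner is pushed far ahead of the others
- clamp_a: push-down clamp at the container's +x +y corner, diagonally opposite clamp_c: steel plunger with a flat round cap, 26 mm across and 10 thick, over a springy rubber foot (12 N per mm) that bears on the lid's corner. Origin: centre of the cap's top. Slides straight down, 14 mm at most. Starts 0 to 1 mm below its top position (origin 110 mm above the container's underside)
- clamp_b: clamp at the +x -y corner, diagonally opposite clamp_d; made like clamp_a. Each clamp takes about 8 N to push against its stiff friction and stays where it is left. Once its foot is on the lid the push grows slowly, to 13 N at most; when the lid's corner is home it rises by 12 N per mm of further push, the rubber foot giving
- clamp_c: clamp at the -x -y corner, diagonally opposite clamp_a; made like clamp_a. A clamp pressed until the push is 16 to 24 N with the lid home, then let go, keeps 5 to 8 N on the lid: tight
- clamp_d: clamp at the -x +y corner, diagonally opposite clamp_b; made like clamp_a. Lid corners come home with the clamps 6 to 13 mm below their top positions, each at its own depth, as each foot is screwed out differently and starts 0.5 to 5 mm above the lid
- vent: white round vent cap 22 mm across at the middle of the lid; origin: centre of its flat top, 32 mm above the lid's underside when open, 26 mm when fully down (6 mm travel, then a stop). Soft-topped (8 N per mm), about 3 N to push, stays where it is left. Its top is lower than the clamp caps around it, whose rims are 63 mm from its centre
- snack_box: purple plastic snack box, shut, 116 x 86 x 46 mm, standing beside the container, on its +y side; origin at the centre of its underside. Bystander
- spoon: steel spoon 150 mm long lying on the slab beside the container, its -y side. Bystander
- fork: bamboo fork 165 mm long, 6 mm thick, lying on the slab beyond the container, on its +x side. Bystander
Mind the look-alikes: they are no part of the job. What is shaped like the container but orange is not meant.

How it is judged:
By the outcome, as a careful person would: the job done as asked, in the order asked, and still so for the second after the job is handed in, with the robot touching nothing.
It also fails if it takes over 58 s, if anything falls off the work surface, if the arm or the gripper's body presses on something with over 40 N, if the wrist force passes 120 N, or if a joint passes its speed limit or range.

## Working session

There is one attempt and no reset: what is moved stays moved. The work goes in short steps, each a Python script; the robot and the scene stay as the last script left them, time stands still between calls to the robot, and variables do not carry over. Pictures are saved under pics/ and viewed, at most 10 in all, crops included, and the job is handed in when it is done.

```bash
mkdir -p pics
python3 - <<'E'
from bench import *
import cv2,numpy as np
for c in("scene","top"):
    f=grab_frame(c); cv2.imwrite(f"pics/{c}0.png",f[:,:,::-1]); print(c,camera_model(c))
    for n in("container","lid","clamp_a","vent","snack_box"):
        print(n,[(np.round(d["at"]).tolist(),round(d["confidence"],2)) for d in landmark_of(n,c)])
s=observe();print(s["clock"],s["wrist_force"],s["tcp_rot"],tcp_to_tips)
E
```

```text
scene {'fx': 484.184703123514, 'fy': 484.184703123514, 'cx': 316.4872035686786, 'cy': 235.31733211824232, 'k1': -0.057736811664636796, 'rvec': array([ 1.87216693,  1.6811205 , -0.66851958]), 'tvec': array([-0.00898932, -0.30619662,  1.49648746])}
container [([370.0, 346.0], 0.76), ([237.0, 199.0], 0.67), ([281.0, 266.0], 0.66), ([156.0, 257.0], 0.56)]
lid [([282.0, 252.0], 0.72)]
clamp_a [([406.0, 343.0], 0.73), ([357.0, 352.0], 0.73), ([218.0, 155.0], 0.66), ([125.0, 208.0], 0.66), ([165.0, 207.0], 0.57), ([168.0, 239.0], 0.55), ([124.0, 246.0], 0.55), ([259.0, 258.0], 0.52), ([248.0, 184.0], 0.52), ([248.0, 151.0], 0.52), ([210.0, 182.0], 0.51), ([302.0, 216.0], 0.49), ([389.0, 291.0], 0.47), ([300.0, 258.0], 0.46), ([345.0, 295.0], 0.42)]
vent [([284.0, 241.0], 0.57)]
snack_box [([365.0, 271.0], 0.68)]
top {'fx': 558.8250044506943, 'fy': 558.8250044506943, 'cx': 323.88396865747814, 'cy': 244.21004976992148, 'k1': 0.0053499549589447895, 'rvec': array([ 2.14372224, -2.19972225,  0.13496085]), 'tvec': array([-0.04916118,  0.51664321,  1.12618102])}
container [([409.0, 364.0], 0.68), ([273.0, 144.0], 0.65), ([496.0, 277.0], 0.59)]
lid []
clamp_a [([527.0, 238.0], 0.72), ([394.0, 402.0], 0.7), ([284.0, 95.0], 0.68), ([337.0, 209.0], 0.66), ([441.0, 337.0], 0.65), ([440.0, 403.0], 0.65), ([501.0, 311.0], 0.59), ([246.0, 100.0], 0.58), ([396.0, 336.0], 0.56), ([380.0, 215.0], 0.54), ([485.0, 244.0], 0.54), ([374.0, 277.0], 0.53), ([290.0, 155.0], 0.53), ([244.0, 157.0], 0.52), ([546.0, 302.0], 0.5), ([330.0, 270.0], 0.47)]
vent [([354.0, 244.0], 0.5)]
snack_box [([256.0, 235.0], 0.74), ([337.0, 208.0], 0.17)]
0.6 [ 0.01034515  0.0252135  -0.15863275] [[-9.32770847e-01  3.60469897e-01  2.13400449e-05]
 [ 3.60469897e-01  9.32770847e-01 -6.57970911e-06]
 [-2.22771588e-05  1.55508293e-06 -1.00000000e+00]] 0.014
```

View pics/scene0.png

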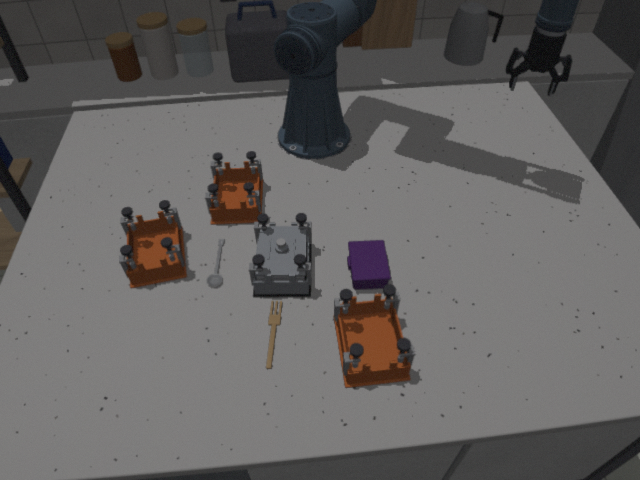

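View pics/top0.png

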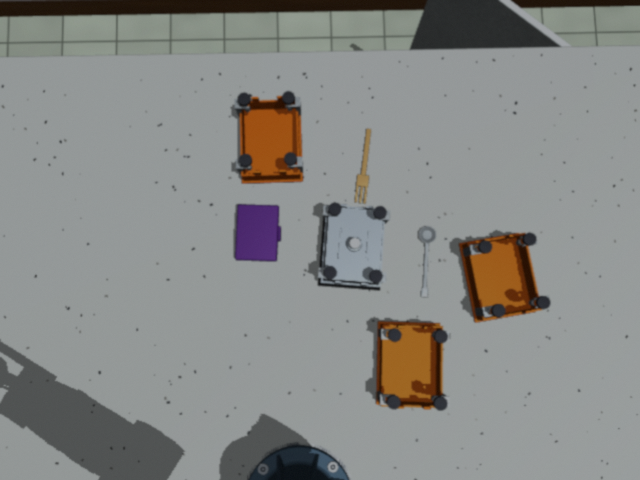

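The pictures show one aluminium (grey) container with the vent, at top (353,245) and scene (282,258). Its look-alikes are three orange ones: top (270,140), (499,277) and (410,365). I choose the grey one. The fork is on the far side (+x ≈ world +x) and the snack box is at top (257,232), on +y. That puts clamp a at top (337,209), b at (380,215), c at (374,277) and d at (330,270).

```bash
cat > h.py <<'E'
from bench import *
import cv2,numpy as np,json
from scipy.optimize import least_squares
OFF={'a':(.062,.044),'b':(.062,-.044),'c':(-.062,-.044),'d':(-.062,.044)}
def proj(P,c):
    m=camera_model(c); R,_=cv2.Rodrigues(np.array(m["rvec"]))
    q=np.atleast_2d(P)@R.T+np.array(m["tvec"]); s=q[:,:2]/q[:,2:]
    s=s*(1+m["k1"]*(s**2).sum(1,keepdims=True))
    return s*[m["fx"],m["fy"]]+[m["cx"],m["cy"]]
def pts(p):
    L=np.array([[*OFF[k],.1095] for k in 'abcd']+[[0,0,.094]])
    c,s=np.cos(p[2]),np.sin(p[2])
    return L@np.array([[c,-s,0],[s,c,0],[0,0,1]]).T+[p[0],p[1],0]
E
python3 - <<'E'
from h import *
obs={"top":[(337,209),(380,215),(374,277),(330,270),(354,244)],"scene":None}
D={}
for c in("top","scene"):
    f=grab_frame(c)
    D[c]=[np.array(d["at"]) for d in landmark_of("clamp_a",c)]; D[c+'v']=[np.array(d["at"]) for d in landmark_of("vent",c)]
def fit(p,tol,cams):
    pairs=[]
    for c in cams:
        u=proj(pts(p),c)
        for i in range(5):
            cand=D[c] if i<4 else D[c+'v']
            if not cand: continue
            e=min(cand,key=lambda q:np.hypot(*(q-u[i])))
            if np.hypot(*(e-u[i]))<tol: pairs.append((c,i,e))
    r=least_squares(lambda p:np.concatenate([proj(pts(p)[i],c)[0]-e for c,i,e in pairs]),p,loss="soft_l1")
    return r.x,pairs,r.fun.reshape(-1,2)
p0=least_squares(lambda p:(proj(pts(p),"top")-obs["top"]).ravel(),[.5,-.05,0]).x
print(p0)
for cams in(["top"],["top","scene"]):
    p=p0
    for t in(15,8): p,pr,r=fit(p,t,cams)
    print(p,[(c[0],i,e.round(1).tolist()) for (c,i,_),e in zip(pr,r)])
json.dump(list(p),open("p.json","w"))
f=grab_frame("top");g=cv2.resize(f[185:305,290:410],None,fx=5,fy=5,interpolation=cv2.INTER_CUBIC)[:,:,::-1].copy()
for u in proj(pts(p),"top"): cv2.circle(g,tuple(((u-[290,185])*5).astype(int).tolist()),4,(0,0,255),-1)
cv2.imwrite("pics/crop.png",g)
E
```

```text
[ 0.507855   -0.12132493 -0.14961345]
[ 0.50890144 -0.12367355 -0.18579344] [('t', 0, [-0.9, 1.0]), ('t', 1, [2.1, -0.8]), ('t', 2, [0.8, -0.0]), ('t', 3, [-2.4, -2.3]), ('t', 4, [0.1, 1.9])]
[ 0.50927729 -0.1227871  -0.15142119] [('t', 0, [-2.6, 1.5]), ('t', 1, [0.6, -1.9]), ('t', 2, [1.6, -0.8]), ('t', 3, [-1.9, -1.5]), ('t', 4, [-0.4, 1.7]), ('s', 0, [-0.3, 0.7]), ('s', 1, [-0.4, -1.7]), ('s', 2, [-0.3, -0.3]), ('s', 3, [0.4, 0.3]), ('s', 4, [-0.5, -1.0])]
```

View pics/crop.png

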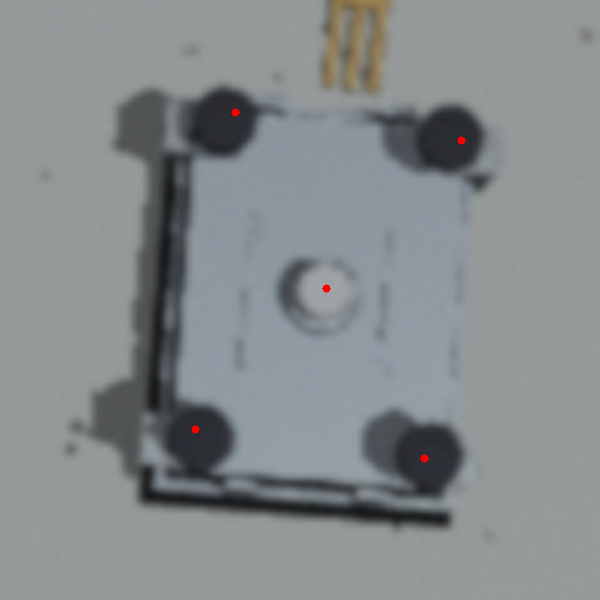

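The crop confirms the grey container with its white vent at (327,290). I read the cap centres at a (225,122), b (450,138), c (428,457) and d (200,438), so the fit's yaw is slightly too large. I refit with these readings, then make the first approach to clamp a to test the force feel.

```bash
cat >> h.py <<'E'
def pose():
    return json.load(open("p.json"))
def RT(yaw): # tool down
    c,s=np.cos(yaw),np.sin(yaw); return np.array([[-c,s,0],[-s,-c,0],[0,0,-1.]]) @ np.diag([1,-1,1]) @ np.diag([1,1,1])
def st():
    o=observe(); return np.array(o["ee_pos"]),np.array(o["wrist_force"]),o["clock"]
E
python3 - <<'E'
from h import *
U=(np.array([(225,122),(450,138),(428,457),(200,438),(327,290)])+.5)/5-.5+[290,185]
f=least_squares(lambda p:(proj(pts(p),"top")-U).ravel(),[.5,-.12,-.1]);print(f.x,f.fun.round(1))
p=f.x; json.dump(list(p),open("p.json","w"))
print((proj(pts(p),"scene")).round(1).tolist())
c,s=np.cos(p[2]),np.sin(p[2]); R=np.array([[-c,-s,0],[-s,c,0],[0,0,-1.]]); 
print(np.linalg.det(R))
for P in pts(p): print(P.round(4),np.round(solve_ik(P+[0,0,.03],R),2))
E
```

```text
[ 0.50900257 -0.1209558  -0.10492629] [-0.  -0.5  0.3 -0.1  0.3  0.   0.   0.2 -0.6  0.4]
[[300.1, 257.8], [258.6, 258.0], [263.1, 216.4], [301.5, 216.2], [281.3, 241.0]]
1.0
[ 0.5753 -0.0837  0.1095] [-0.35  0.31  1.68 -0.    1.15 -1.81]
[ 0.5661 -0.1712  0.1095] [-0.49  0.33  1.65 -0.    1.16 -1.96]
[ 0.4427 -0.1582  0.1095] [-0.6   0.07  1.96 -0.    1.11 -2.06]
[ 0.452  -0.0707  0.1095] [-0.42  0.05  1.99 -0.    1.11 -1.88]
[ 0.509 -0.121  0.094] [-0.46  0.21  1.84 -0.    1.09 -1.93]
```

```bash
cat >> h.py <<'E'
p=pose(); c_,s_=np.cos(p[2]),np.sin(p[2]); R=np.array([[-c_,-s_,0],[-s_,c_,0],[0,0,-1.]])
XY=dict(zip('abcdv',pts(p)[:,:2]))
def press(k,zstart,stop,step,first=None):
    """over k, down to TCP height zstart, then steps until stop(depth past contact, force, z)"""
    x=XY[k]; e,_,_=st(); line_to([*x,max(e[2],zstart)],v=.15,rotation=R) if first is None else goto([*x,first],R)
    base=st()[1][2]
    line_to([*x,zstart],v=.06)
    zc=None; log=[]; z=zstart; t0=st()[2]
    if abs(st()[1][2]-base)>3: print("early contact",st())
    while True:
        z-=step(zc,log[-1][1] if log else 0); line_to([*x,z],v=.02)
        e,f,t=st(); F=f[2]-base; log.append((e[2],F))
        if zc is None and F>3: zc=e[2]
        if stop(0 if zc is None else zc-e[2],F,e[2]): break
    print(k,"base",round(base,2),"zc",zc and round(zc*1e3,2),"n",len(log),"dt",round(t-t0,2),"clock",round(t,2),"lat",f[:2].round(1))
    print(' '.join(f"{a*1e3:.2f}:{b:.1f}" for a,b in log))
    line_to([*x,.135 if k!='v' else .135],v=.1)
    return log
E
python3 - <<'E'
from h import *
clamp(20)
goto([*XY['a'],.20],R); e,f,t=st(); print(e,f,t,observe()["gripper_width"])
press('a',.128,lambda d,F,z:d>=.0045 or F>16 or z<.112,lambda zc,F:.0005)
print(st()[2])
E
```

```text
[ 0.57536834 -0.08284683  0.20007803] [0.86105267 0.02553779 0.46428849] 4.275 0.00033606996125110094
a base -0.55 zc 123.32 n 20 dt 5.0 clock 10.88 lat [-3.5  0.6]
127.73:0.3 126.97:1.3 126.42:0.5 125.92:1.0 125.48:0.1 124.94:0.4 124.47:0.7 123.94:0.6 123.47:0.4 123.32:3.8 123.06:6.8 122.64:6.9 122.15:7.2 121.65:7.0 121.16:7.0 120.69:7.1 120.18:6.9 119.68:7.8 119.17:8.1 118.68:8.5
11.1917
```

Contact is at about 123.4 mm, friction about 7 N, and each step takes 0.25 s. I can cut the approach and do the rest of round 1: c, b, d.

```bash
sed -i "s/line_to(\[\*x,.135 if k!='v' else .135\],v=.1)/line_to([*x,.127],v=.06)/" h.py
python3 - <<'E'
from h import *
for k in 'cbd':
    press(k,.1245,lambda d,F,z:d>=.0045 or F>15 or z<.1182,lambda zc,F:.0006)
    print(st()[2])
E
```

```text
c base 0.11 zc 122.92 n 12 dt 3.0 clock 15.69 lat [-2.4  1.7]
123.82:0.1 123.35:-0.0 122.92:3.4 122.52:5.8 121.99:6.2 121.46:6.6 120.89:7.5 120.31:7.1 119.75:6.1 119.19:7.7 118.60:7.6 118.04:8.1
16.0
b base -0.31 zc 123.71 n 10 dt 2.5 clock 19.73 lat [-3.8  0.9]
123.99:0.7 123.71:4.6 123.31:7.1 122.76:7.3 122.17:6.6 121.58:6.0 121.00:7.0 120.41:6.8 119.81:6.8 119.20:7.0
20.0167
d base -0.28 zc 123.1 n 11 dt 2.75 clock 24.18 lat [-2.1  0.3]
123.84:-0.3 123.50:2.9 123.10:5.5 122.59:6.7 121.98:5.4 121.38:6.9 120.81:6.7 120.20:6.5 119.61:6.1 118.99:7.3 118.39:6.7
24.4833
```

```bash
cat >> h.py <<'E'
def step2(zc,F): return .0006 if F<9.5 else .0004 if F<11.5 else .00025 if F<14.5 else max(.00008,(18.2-F)/12e3)
def tighten(k,zjump,zmin):
    x=XY[k]; line_to([*x,.127],v=.15,rotation=R); base=st()[1][2]; 
    z0=zjump; line_to([*x,zjump],v=.025); z=zjump; log=[]
    while True:
        e,f,t=st(); F=f[2]-base; log.append((e[2],F))
        if F>=17.3 or e[2]<zmin: break
        z-=step2(0,F); line_to([*x,z],v=.02)
    print(k,"base",round(base,2),"clock",round(t,2),"lat",f[:2].round(1),' '.join(f"{a*1e3:.2f}:{b:.1f}" for a,b in log))
    line_to([*x,.127],v=.06); print(st()[2])
E
python3 - <<'E'
from h import *
tighten('a',.1165,.1132)
E
```

```text
a base -1.12 clock 28.77 lat [-6.9  1.9] 116.69:5.9 116.38:8.6 115.91:9.0 115.40:9.4 114.89:11.1 114.54:10.1 114.18:10.8 113.82:10.3 113.53:11.8 113.43:13.2 113.29:14.0 113.17:15.1
29.175
```

Clamp a came home near 113.5, a lid travel of about 6.3 mm, and stopped at about 14–15 N. I finish a to about 18 N with a fixed force zero, then do c.

```bash
sed -i 's/base=st()\[1\]\[2\]; $/base=-.2/; s/F>=17.3/F>=17.2/; s/(18.2-F)/(18.5-F)/' h.py
python3 - <<'E'
from h import *
tighten('a',.1132,.110)
tighten('c',.1152,.109)
E
```

```text
a base -0.2 clock 31.88 lat [-9.2  1.5] 113.12:3.0 113.08:8.2 112.99:11.5 112.99:12.4 112.96:14.8 112.83:15.9 112.75:16.6 112.70:18.2
32.2917
c base -0.2 clock 35.08 lat [-6.1  4.5] 115.61:8.6 115.46:12.4 115.43:15.5 115.37:16.2 115.28:17.6
35.45
```

Run:
```python
from h import *
tighten('b',.1165,.1095)
tighten('d',.1160,.1095)
```

```text
b base -0.2 clock 39.99 lat [-7.8  2.1] 116.62:3.6 116.26:6.3 115.78:6.5 115.17:7.3 114.79:8.7 114.43:10.9 114.29:11.6 114.21:12.6 114.10:14.9 113.95:14.2 113.82:14.9 113.71:16.8 113.62:17.3
40.4
d base -0.2 clock 44.16 lat [-5.2  0.7] 115.84:1.0 115.58:4.7 115.14:4.9 114.74:7.9 114.37:10.3 114.17:12.6 114.07:14.4 113.93:15.5 113.79:17.5
44.55
```

Clamps b and d came home cleanly. Clamp c's trace was short, so I recheck c quickly before the vent.

Run:
```python
from h import *
tighten('c',.1153,.109)
```

```text
c base -0.2 clock 47.15 lat [-7.2  4.6] 115.37:6.8 115.32:11.6 115.29:12.7 115.28:14.9 115.12:16.8 115.08:19.4
47.5167
```

Run:
```python
from h import *
x=XY['v']; line_to([*x,.127],v=.15,rotation=R); line_to([*x,.0985],v=.04); z=.0985
while True:
    e,f,t=st(); F=f[2]+.2; print(f"{e[2]*1e3:.2f}:{F:.1f}",round(t,2))
    if F>=9 or e[2]<.092 or t>54: break
    z-=.0008 if F<4.5 else .0005; line_to([*x,z],v=.03)
line_to([*x,.14],v=.1); print(st()[2])
```

```text
98.46:1.3 49.04
97.95:1.9 49.29
97.13:3.4 49.54
96.32:4.1 49.79
95.79:8.1 50.04
95.55:10.0 50.29
50.8917
```

```bash
python3 -c "
from bench import *
print(sign_off())"
```

```text
the job is handed in; nothing more can be done
None
```

The job is handed in at about 51 s: all four clamps were pressed crosswise in two rounds to 17–19 N, then the vent was pushed to its stop at 10 N. Clamp a took two presses in round two, c had a quick recheck before the vent, and I inferred the lid's tip (about 3° at worst) from the clamp travel rather than measuring it.

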